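Set the mould carriage at its pouring stop

TASK

Set the sprung mould carriage of the pouring jig at its middle pouring stop: with closed fingertips push the wooden block at its end along the rails, well past the red catch, then let go so that the carriage springs back and its pin comes to rest against the catch, with the middle row of the pink mould under the funnel. Only push, without ramming it against the end stop: grasp and lift nothing, keep off the red catch, leave the candles, beaker and jug standing where they are, and finish clear of everything.

Things in the scene. Friction and masses are not known exactly. Their poses are not given: they have to be found in the camera images.
- jig: Pouring jig fixed to the worktop: plywood base 330 x 180 x 10 mm, two aluminium rails 24 mm high. Origin on the worktop under the base (base x -160 to +170, y -90 to +90 mm). Its x axis is the push direction, pointing to the robot's right, up to 35 degrees either way; y points roughly away from the robot, z up. A steel post 153 mm high stands at x 38, y +78 mm.
- spout (a point): Lower end of the spout of the white funnel, held by the post; fixed, 64 mm above the worktop, at x 38, y 20 mm of the jig. The funnel is 93 mm wide at its top, 146 mm above the worktop.
- catch_tip (a point): Free end of the red catch, a sprung one-way bar 60 mm long and 10 mm wide over the rail on the robot's side of the jig. At rest it is at x 16, y -60 mm of the jig, 38 mm above the worktop; the bar runs from there to its pivot at x -42, y -78 mm. Top of the pivot 48 mm above the worktop.
- push_face (a point): Centre of the black rubber pad on the end face of the carriage's wooden block, 46 mm above the worktop; moves with the carriage. The pad is 80 mm wide, 34 mm high (29 to 63 mm above the worktop), upright, and looks along the jig's -x. The block is 110 mm long, 104 mm wide, its top 72 mm above the worktop: too big to grasp. Axes as the jig's.
- middle_row (a point): Top of the pink six-hollow mould (130 x 90 x 22 mm, fixed on the carriage), on its middle row, 48 mm above the worktop; 180 mm behind the push face along the jig's x. At the pouring stop it is under the funnel, at x = 38 mm of the jig.
- carriage (a joint): Travel of the carriage along the jig's x in m: 0 = spring-held rest, 0.075 = end stop. The spring pushes back with 5 N at 0, 9 N at the end stop. Going out, its steel pin swings the catch aside and has passed it from about 0.045; let go there or farther out, it springs back and the pin stops on the catch's end at about 0.040, the pouring stop. Let go sooner, it returns to 0.
- catch (a joint): Angle of the red catch in rad: 0 = resting in the pin's path; grows as the passing pin swings it aside, up to about 0.2; a light spring returns it.
- candle_jar: Finished candle in a glass jar, loose, 69 mm wide, 82 mm high; origin at its base. Bystander.
- tealight_full: Filled tealight, loose, 39 mm wide, 22 mm high; origin at its base. Bystander.
- tealight_cup: Empty metal tealight cup, loose, 39 mm wide, 16 mm high; origin at its base. Bystander.
- beaker: Translucent measuring beaker, loose, 80 x 92 x 119 mm; origin at its base. Bystander.
- jug: Pouring jug with yellow wax, loose, 144 x 153 x 141 mm; origin at its base. Bystander.

How it is judged:
By the outcome, as a careful person would: the job done as asked, in the order asked, and still so for the second after the job is handed in, with the robot touching nothing.
It also fails if it takes over 32 s, if anything falls off the work surface, if the arm or the gripper's body presses on something with over 40 N, if the wrist force passes 120 N, or if a joint passes its speed limit or range.

ROBOT

A 7-joint arm with a two-finger parallel gripper is mounted at the origin on the work surface; the furniture and walls round the work are solid. World frame = base frame: x ahead of the robot, y to its left, z up, the work surface at z = 0. Lengths are in m, angles in rad, forces in N, time in s.
With the tool pointing down it reaches from about 0.4 to 0.85 m from the base axis. Payload 6.9 kg.
Tool frame: the origin (TCP) lies at the centre of the arm's flange, where the gripper is bolted on; the fingertips stand bot.tip_reach ahead of it and the grasp point (between the pads) lies 155 mm ahead of it (bot.tip_reach is the distance from the TCP to the fingertips, in m); y points along the fingers, z is the direction in which the jaws open and shut, and the axes are right-handed (so a half turn about y gives the same grasp; the last joint's range is limited). The gripper opens to 85 mm and grips with 20 to 120 N. Pads are 22 mm wide; open, the fingers measure 114 mm over their backs; the gripper's body (76 mm by 85 mm) begins 54 mm behind the grasp point. The pads swing forward as they close: fully open they stand 13 mm farther back than shut.
Start: joints at [-1.083, 0.507, -0.238, 1.5, 0.126, 1.149, -0.155], TCP at [0.233, 0.58, 0.405] pointing down, gripper open.
Joint ranges: [-3.08, 3.08], [-0.24, 2.05], [-1.43, 1.35], [0, 2.5], [-1.52, 4.66], [0.17, 1.96], [-2.89, 2.89]. Speed limits (rad/s): [2.39, 2.39, 3.14, 3.14, 3.14, 3.14, 3.14].

INTERFACE

Orientations are given as a unit quaternion [x, y, z, w].
In Python, from rig import bot, viewer gives the robot as it stands.
- The arm moves only by the tool arm_command, never from a script. Its argument "rows" is a list of rows, each a list of 3 entries, a list of its own where there are three numbers: the finger opening in mm, from 0 to 85.4, then the shift along the tool's x, y, z in mm, then the turn about the tool's y in rad. A call has 1 to 8 rows; each row is the pose to reach, as a shift and turn from the pose measured when the call began, along the tool's axes at that moment; what a row does not reach only later rows make up. A row lasts 1/10 s, in which the tool goes at most 50 mm and 8.59 degrees, less where a joint would pass 70% of its speed; a pose out of reach is approached as far as the arm can. A call with a gripper value outside its range is refused whole. The fingers move at their own pace and stop on an object; "force" is the grip in N (left out, the last holds). Time passes only in rows, so rows that repeat a pose let the fingers close. It gives the time, the measured TCP pose, the force and the opening at its end, in the units of the state.
- bot.observe(): the state, without advancing time (a new reading comes with each control period).
- viewer.get_image(name): name is "scene" or "top" or "wrist"; returns the picture (420x560x3 uint8, blue, green, red); there is no depth.
- viewer.camera_info(name): a dict with "fx", "fy", "cx", "cy" (pixels), "distortion" ([k1, k2, p1, p2, k3] as OpenCV has them; the pictures are not rectified), "world_from_camera" (4x4, takes a point from camera to world coordinates). Camera axes: x right, y up, looking along -z (the intrinsics and any distortion apply to the point x, -y, -z); pixel columns grow to the right and rows downward; lengths in m; the calibration is good to about 2 mm. A picture is of the moment at which its call begins: read the wrist's pose just before it. camera_info takes no time and is no camera call; for the wrist camera it gives the pose at the moment of the call.
- bot.finish_job(): hands the job in, once; it reports no verdict.
The state is a dict: "time": time; "qpos": joint angles; "qd": joint speeds; "joint_efforts": joint torques, N m; "eef_pos": TCP position; "tool_rot": TCP orientation; "contact_force": force on the tool from outside, world axes, zero at the start; "torque": the same for the moment, N m; "gripper_width": finger opening in m.
Only numpy, scipy, OpenCV 4.12 (cv2) and the standard library are available. Lean on these libraries where they do the work, as an engineer would, in place of code of your own. Each camera call takes 0.05 s, during which the arm holds its last target.

## Working session

There is one attempt and no reset: what is moved stays moved. The work goes in short steps, Python scripts to look and compute and a tool call to move; the robot and the scene stay as the last step left them, time stands still between calls to the robot, and variables do not carry over. Pictures are saved under pics/ and viewed, and the job is handed in when it is done.

Besides the shell and the picture viewer there is one more tool, called after "Request:" by a JSON object that holds its "op" and its "data". arm_command: Moves the arm, as the interface text tells. Its arguments: {"type":"object","properties":{"rows":{"type":"array"},"force":{"type":"number"}},"required":["rows"]}

```bash
mkdir -p pics; ls; python3 - <<'E'
from rig import bot, viewer
import cv2
s=bot.observe();print(s, bot.tip_reach)
for n in("scene","top"):
    cv2.imwrite(f"pics/{n}0.png",viewer.get_image(n));print(n,viewer.camera_info(n))
E
```

```text
pics
{'time': 0.0, 'qpos': array([-1.08247278,  0.50837868, -0.23753894,  1.50110216,  0.12567646,
        1.14891475, -0.15479633]), 'qd': array([-0.00090975,  0.00041966,  0.00017202, -0.00022106, -0.00156498,
        0.00038119, -0.0002975 ]), 'joint_efforts': array([-3.22938276e-04, -6.20594859e+01, -2.18695097e+00, -2.49649841e+01,
        1.25882583e-02,  1.22248853e-02,  7.75995716e-06]), 'eef_pos': array([0.23345451, 0.57956835, 0.4038151 ]), 'tool_rot': array([ 0.69482395, -0.13463847,  0.13439457, -0.69356345]), 'contact_force': array([-0.35931259,  0.21280688, -0.76294254]), 'torque': array([-0.01445564,  0.04872784,  0.05134497]), 'gripper_width': 0.08529333137105496} 0.1734
scene {'fx': 477.86289659464063, 'fy': 477.86289659464063, 'cx': 277.9332098568179, 'cy': 205.54379951949906, 'distortion': array([-0.02673729,  0.        ,  0.        ,  0.        ,  0.        ]), 'world_from_camera': array([[-0.74201819,  0.29562078, -0.60167879, -0.34422002],
       [-0.67037358, -0.32335902,  0.66786091,  0.93912591],
       [ 0.0028753 ,  0.89891451,  0.43811464,  0.67226049],
       [ 0.        ,  0.        ,  0.        ,  1.        ]])}
top {'fx': 416.3602755392106, 'fy': 416.3602755392106, 'cx': 275.5425278358085, 'cy': 207.88918224055826, 'distortion': array([-0.01119742,  0.        ,  0.        ,  0.        ,  0.        ]), 'world_from_camera': array([[-0.00304563,  0.99503183, -0.09951075,  0.33534306],
       [-0.99998568, -0.00259269,  0.00468075,  0.03541801],
       [ 0.0043995 ,  0.09952358,  0.99502548,  1.44677083],
       [ 0.        ,  0.        ,  0.        ,  1.        ]])}
```

View pics/scene0.png

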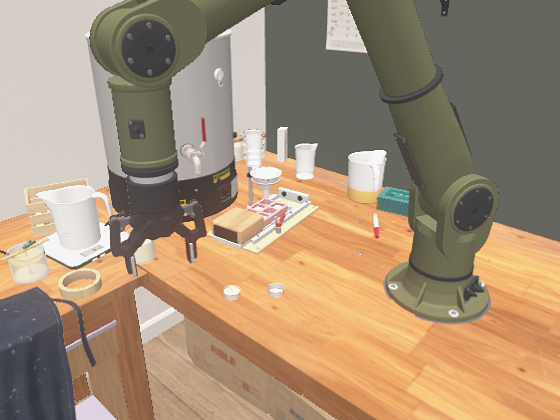

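View pics/top0.png

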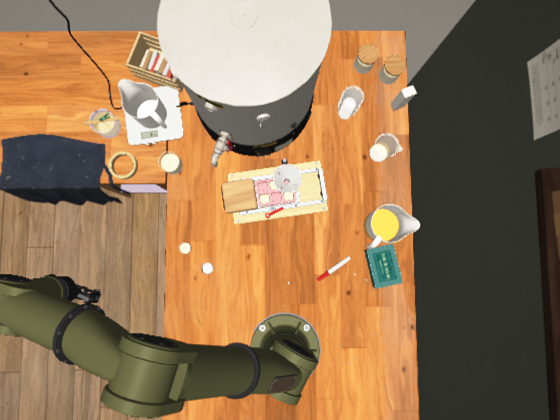

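```bash
python3 - <<'E'
import cv2
im=cv2.imread("pics/top0.png");cv2.imwrite("pics/topz.png",cv2.resize(im[60:260,150:410],None,fx=3,fy=3,interpolation=cv2.INTER_CUBIC))
E
```

```text
(no output)
```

View pics/topz.png

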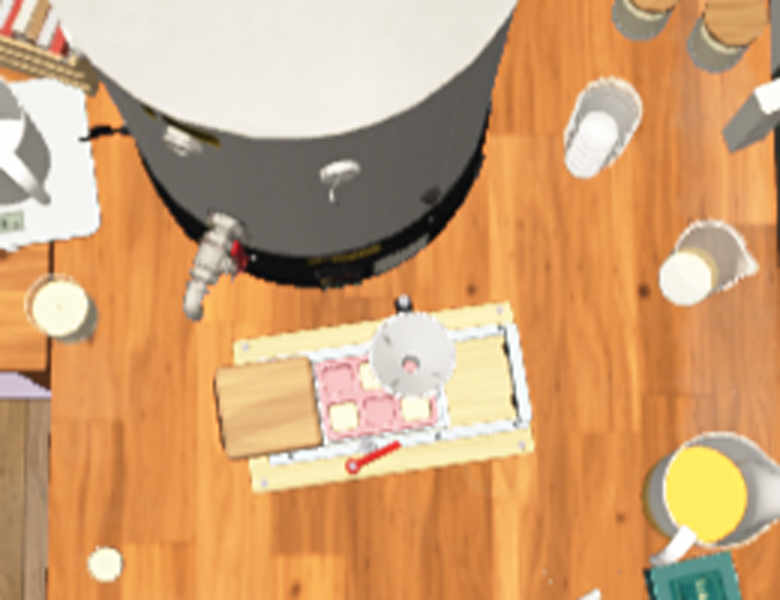

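The top view shows the jig turned about 8°, with the block at its left end around (237,195). The vat tap is behind it at about (217,150), the jar at (170,162), and the tealights at (185,248) and (207,268). The arm isn't covering the jig.

```bash
cat > h.py <<'E'
import numpy as np, cv2
from rig import bot, viewer
def ray(n,uv):
    c=viewer.camera_info(n);K=np.array([[c['fx'],0,c['cx']],[0,c['fy'],c['cy']],[0,0,1]])
    p=cv2.undistortPoints(np.array(uv,float).reshape(-1,1,2),K,c['distortion'])[:,0]
    T=np.array(c['world_from_camera']);d=np.c_[p[:,0],-p[:,1],-np.ones(len(p))]@T[:3,:3].T
    return T[:3,3],d
def plane(n,uv,z):
    o,d=ray(n,uv);return o+d*((z-o[2])/d[:,2])[:,None]
def tri(uv1,uv2):
    o1,d1=ray('scene',[uv1]);o2,d2=ray('top',[uv2]);d1=d1[0];d2=d2[0]
    t=np.linalg.lstsq(np.c_[d1,-d2],o2-o1,rcond=None)[0]
    a=o1+d1*t[0];b=o2+d2*t[1];return (a+b)/2,np.linalg.norm(a-b)
def zz(p): return np.array(p,float)/3+[150,60]-[0.33,0.33]
E
python3 - <<'E'
from h import *
np.set_printoptions(precision=4,suppress=True)
b=plane('top',zz([(234,342),(510,302),(534,450),(255,492)]),.010)[:,:2]
J=np.array([(-.16,.09),(.17,.09),(.17,-.09),(-.16,-.09)])
jc=J.mean(0);bc=b.mean(0);A=(J-jc);B=b-bc
th=np.arctan2((A[:,0]*B[:,1]-A[:,1]*B[:,0]).sum(),(A*B).sum());R=np.array([[np.cos(th),-np.sin(th)],[np.sin(th),np.cos(th)]])
o=bc-R@jc;print("jig",o,th,np.degrees(th));print("resid mm",((J@R.T+o)-b)*1e3)
bt=plane('top',zz([(215,367),(308,358),(322,445),(228,458)]),.072)[:,:2];print("block in jig",(bt-o)@R)
print("face",R@[-.182,0]+o)
print("red",(plane('top',zz([(352,466),(399,444)]),.043)[:,:2]-o)@R)
s=bot.observe();from scipy.spatial.transform import Rotation as Ro
print(Ro.from_quat(s['tool_rot']).as_matrix())
im=cv2.imread('pics/scene0.png');cv2.imwrite('pics/sz.png',cv2.resize(im[120:270,120:320],None,fx=4,fy=4,interpolation=cv2.INTER_CUBIC))
E
```

```text
jig [0.535  0.0266] -1.4253814832573193 -81.66834318674161
resid mm [[ 1.2209  2.3315]
 [ 2.3208 -1.7666]
 [-1.7264 -2.4644]
 [-1.8153  1.8995]]
block in jig [[-0.1774  0.0514]
 [-0.0737  0.0461]
 [-0.0722 -0.0525]
 [-0.177  -0.0515]]
face [0.5087 0.2067]
red [[-0.0429 -0.078 ]
 [ 0.0132 -0.0612]]
[[ 0.9276 -0.0006  0.3735]
 [-0.3735 -0.0015  0.9276]
 [ 0.     -1.     -0.0016]]
```

View pics/sz.png

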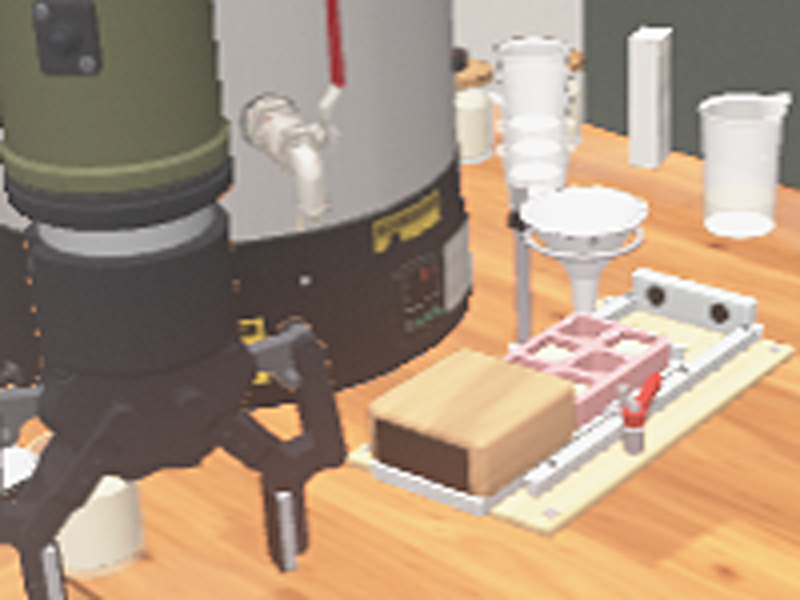

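```bash
python3 - <<'E'
from h import *
np.set_printoptions(precision=4,suppress=True)
def s4(p): return np.array(p,float)/4+[120,120]
o=np.array([.535,.0266]);t=-1.4254;R=np.array([[np.cos(t),-np.sin(t)],[np.sin(t),np.cos(t)]])
for n,a,b in [("taptip",(312,218),(192,316)),("tapbody",(265,110),(222,222)),("face top near corner",(475,444),(215,367)),("face top R corner",(470,444),(228,458)),("jar",(100,480),(60,305)),]:
    p,e=tri(s4(a),zz(b));print(n,p,e,(p[:2]-o)@R)
print("scene faces top corners on z=.063 dark pad:",(plane('scene',s4([(374,414),(470,446)]),.063)[:,:2]-o)@R)
print("pad bottom:",(plane('scene',s4([(374,458),(468,492)]),.029)[:,:2]-o)@R)
print("jar",(plane('top',zz([(60,307)]),.082)), "tea",plane('top',[(185,248),(207,268)],.02))
# target tool: x push dir options
s=bot.observe();from scipy.spatial.transform import Rotation as Ro
M=Ro.from_quat(s['tool_rot']).as_matrix();print(s['eef_pos'])
for px in(-.25,-.20,-.13):
  p=R@[px,0]+o; d=np.array([p[0],p[1],s['eef_pos'][2]])-s['eef_pos'];print(px,p,"tool mm",M.T@d*1e3)
print("yaw toolz",np.degrees(np.arctan2(M[1,2],M[0,2])),"push dir",np.degrees(t))
E
```

```text
taptip [0.5914 0.2168 0.1958] 0.0028526392174072577 [-0.18    0.0833]
tapbody [0.677  0.1825 0.2414] 0.0007020841261313863 [-0.1337  0.1631]
face top near corner [0.5329 0.1858 0.0441] 0.08224696118711677 [-0.1578  0.0209]
face top R corner [0.4614 0.1972 0.0661] 0.006576322457855272 [-0.1795 -0.0481]
jar [0.629  0.3818 0.0548] 0.015613188600192144 [-0.3378  0.1445]
scene faces top corners on z=.063 dark pad: [[-0.1797  0.0382]
 [-0.1784 -0.043 ]]
pad bottom: [[-0.1809  0.0397]
 [-0.1809 -0.0418]]
jar [[0.6263 0.3811 0.082 ]] tea [[0.3414 0.3379 0.02  ]
 [0.2736 0.262  0.02  ]]
[0.2335 0.5796 0.4039]
-0.25 [0.4988 0.274 ] tool mm [ 360.2727    0.3064 -184.3886]
-0.2 [0.506  0.2245] tool mm [ 385.4728    0.3767 -227.5737]
-0.13 [0.5162 0.1552] tool mm [ 420.7529    0.475  -288.0328]
yaw toolz 68.0655083870228 push dir -81.66940411794754
```

Request:
{"op": "arm_command", "data": {"rows": [[0,[44,0,-24],0.13],[0,[88,0,-48],0.26],[0,[132,0,-72],0.39],[0,[176,0,-96],0.52],[0,[220,0,-120],0.65],[0,[264,0,-144],0.78],[0,[308,0,-168],0.91],[0,[350,0,-190],1.04]], "force": 40}}

```text
time: 0.9
eef_pos: [0.4881, 0.2706, 0.4041]
tool_rot: [0.535, -0.463, 0.463, -0.534]
contact_force: [1.1, 1.4, 0.2]
gripper_width: -0.0001
```

```bash
cat >> h.py <<'E'
from scipy.spatial.transform import Rotation as Ro
np.set_printoptions(precision=4,suppress=True)
o=np.array([.535,.0266]);t=-1.4254;R=np.array([[np.cos(t),-np.sin(t)],[np.sin(t),np.cos(t)]])
def status(*targets):
    s=bot.observe();M=Ro.from_quat(s['tool_rot']).as_matrix();e=s['eef_pos']
    print('t',s['time'],'eef',e,'jig',(e[:2]-o)@R,'tipz',e[2]-bot.tip_reach,'F',s['contact_force'],'w',s['gripper_width'],'qd',abs(s['qd']).max(),'q',s['qpos'])
    print('yaw x err',np.degrees(np.arctan2(M[1,0],M[0,0])-t),'tooly',M[:,1])
    for x,y,z in targets:
        p=R@[x,y]+o;print((x,y,z),'tool mm',M.T@(np.array([p[0],p[1],z+bot.tip_reach])-e)*1e3)
E
python3 -c "
from h import *
status((-.25,-.012,.15),(-.25,-.012,.04))"
```

```text
t 0.9 eef [0.4881 0.2706 0.4041] jig [-0.2482 -0.0111] tipz 0.23072570369265477 F [1.1002 1.3998 0.176 ] w -0.00013959029637170076 qd 0.5786068439089697 q [-0.6095  0.4006  0.0869  1.6829 -0.0375  1.0614 -0.3686]
yaw x err -0.1671518583835513 tooly [-0.0008 -0.0018 -1.    ]
(-0.25, -0.012, 0.15) tool mm [-1.912  80.7236 -0.8298]
(-0.25, -0.012, 0.04) tool mm [ -2.0904 190.7234  -0.7117]
```

Request:
{"op": "arm_command", "data": {"rows": [[0,[0,30,0],0],[0,[-1,60,0],0],[0,[-2,90,-1],0],[0,[-2,120,-1],0],[0,[-2,150,-1],0],[0,[-2,175,-1],0],[0,[-2,191,-1],0],[0,[-2,191,-1],0]]}}

```text
time: 1.7
eef_pos: [0.4858, 0.2717, 0.2107]
tool_rot: [0.537, -0.463, 0.463, -0.532]
contact_force: [-0.4, -0.0, 0.4]
gripper_width: 0.0003
```

```bash
python3 -c "
from h import *
status((-.20,-.012,.04),(-.131,-.012,.04))
a=viewer.get_image('scene')[120:270,120:320];b=viewer.get_image('top')[110:260,180:380]
cv2.imwrite('pics/d1.png',np.vstack([cv2.resize(a,(400*2//2,300)),cv2.resize(b,(400,300))]))
cv2.imwrite('pics/d1w.png',viewer.get_image('wrist'))"
```

```text
t 1.7 eef [0.4858 0.2717 0.2107] jig [-0.2496 -0.0132] tipz 0.0373080689005231 F [-0.3841 -0.0256  0.4242] w 0.00032407398849295283 qd 0.04516362469495329 q [-0.5936  0.6316  0.061   1.9084 -0.0611  0.6099 -0.3514]
yaw x err -0.15826074652282893 tooly [-0.0051 -0.0043 -1.    ]
(-0.2, -0.012, 0.04) tool mm [49.6448 -2.5263  1.3294]
(-0.131, -0.012, 0.04) tool mm [118.6441  -2.2867   1.5213]
```

View pics/d1.png

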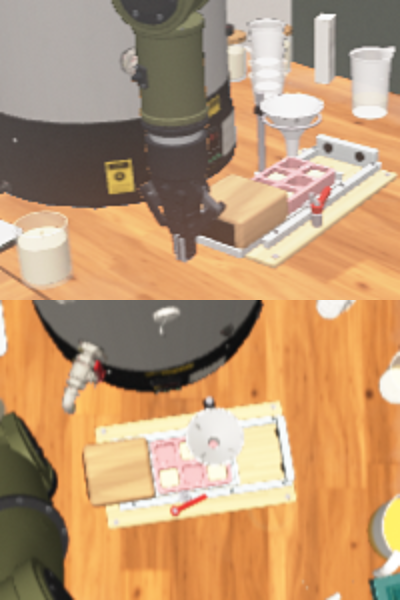

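View pics/d1w.png

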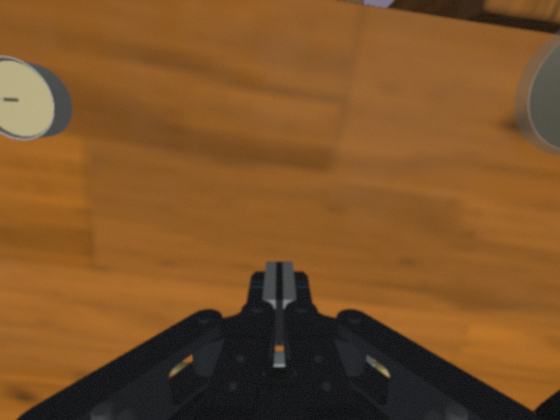

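The closed tips sit in front of the pad with a clear gap. The jar and tap are clear of the gripper. I'll approach to just short of the pad.

Request:
{"op": "arm_command", "data": {"rows": [[0,[12,-1,0],0],[0,[24,-2,1],0],[0,[36,-2,1],0],[0,[45,-2,1],0],[0,[50,-2,1],0],[0,[50,-2,1],0]]}}

```text
time: 2.45
eef_pos: [0.4953, 0.2217, 0.216]
tool_rot: [0.534, -0.463, 0.464, -0.533]
contact_force: [-0.3, 0.1, -0.3]
gripper_width: -0.0002
```

```bash
python3 -c "
from h import *
status((-.19,-.012,.04),(-.131,-.012,.04))
a=viewer.get_image('scene')[150:260,140:300];b=viewer.get_image('top')[110:260,180:380]
cv2.imwrite('pics/d2.png',np.vstack([cv2.resize(a,(480,330),interpolation=2),cv2.resize(b,(480,270*480//480))]))"
```

```text
t 2.45 eef [0.4953 0.2217 0.216 ] jig [-0.1988 -0.011 ] tipz 0.04255756703313601 F [-0.2599  0.0622 -0.319 ] w -0.00018854713718675003 qd 0.020513952744186825 q [-0.5012  0.6076  0.053   1.9444 -0.0517  0.5917 -0.274 ]
yaw x err -0.2713050888073113 tooly [-0.0001 -0.0017 -1.    ]
(-0.19, -0.012, 0.04) tool mm [ 8.7892  2.5721 -0.9198]
(-0.131, -0.012, 0.04) tool mm [67.7884  2.6674 -0.6404]
```

View pics/d2.png

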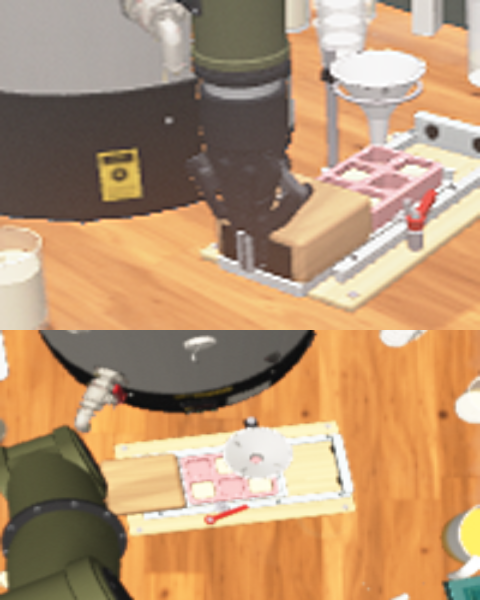

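Tips are just in front of the pad. Next is a slow first push, to find the contact point from the force.

Request:
{"op": "arm_command", "data": {"rows": [[0,[4,1,0],0],[0,[8,1,0],0],[0,[12,1,0],0],[0,[16,1,0],0],[0,[20,1,0],0],[0,[24,1,0],0],[0,[28,1,0],0],[0,[28,1,0],0]]}}

```text
time: 3.35
eef_pos: [0.4987, 0.1964, 0.2147]
tool_rot: [-0.535, 0.463, -0.462, 0.535]
contact_force: [-0.7, 5.6, -2.8]
gripper_width: 0.0001
```

```bash
python3 -c "
from h import *
status((-.131,-.012,.042))
a=viewer.get_image('scene')[150:260,140:300];b=viewer.get_image('top')[110:260,180:380]
cv2.imwrite('pics/d3.png',np.vstack([cv2.resize(a,(480,330),interpolation=2),cv2.resize(b,(480,270*480//480))]))
cv2.imwrite('pics/d3t.png',cv2.resize(b,None,fx=4,fy=4,interpolation=2)[:,:800])"
```

```text
t 3.35 eef [0.4987 0.1964 0.2147] jig [-0.1733 -0.0113] tipz 0.04128901213561276 F [-0.7146  5.5927 -2.8003] w 6.072776132535998e-05 qd 0.005982194905756055 q [-0.4499  0.6024  0.0446  1.963  -0.0481  0.5774 -0.2291]
yaw x err -0.0927771145184493 tooly [-0.0006  0.0008 -1.    ]
(-0.131, -0.012, 0.042) tool mm [42.3154 -0.7482 -0.6206]
```

View pics/d3t.png

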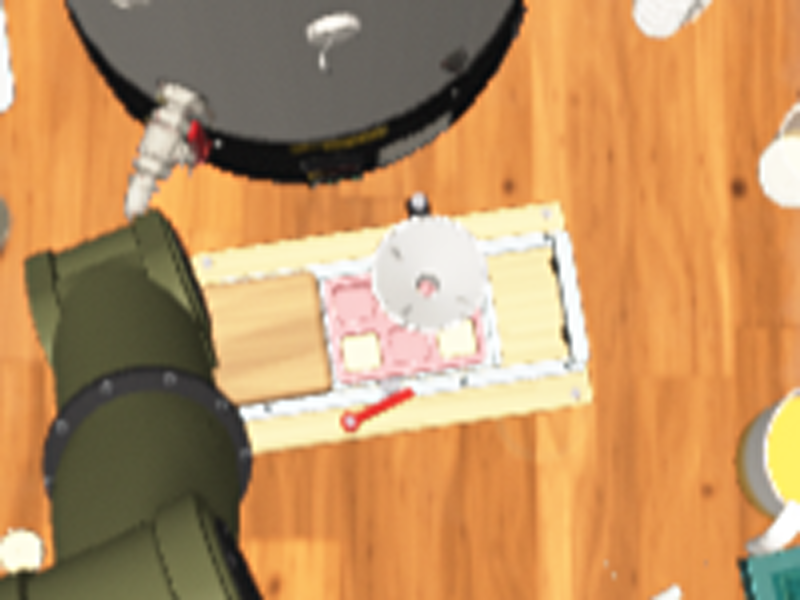

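```bash
python3 -c "
from h import *
p=np.array([(318,274),(331,390)])/4+[180,110]-.375
print((plane('top',p,.072)[:,:2]-o)@R)
p=np.array([(308,358),(322,445)])/3+[150,60]-.33
print((plane('top',p,.072)[:,:2]-o)@R)
"
```

```text
[[-0.0508  0.0458]
 [-0.0542 -0.0522]]
[[-0.0737  0.0462]
 [-0.0722 -0.0525]]
```

Travel is about 20 mm with a push force of 5.6 N. Pushing about 40 mm more, to roughly 60 mm.

Request:
{"op": "arm_command", "data": {"rows": [[0,[6,0,0],0],[0,[12,0,0],0],[0,[18,0,0],0],[0,[24,0,0],0],[0,[30,0,0],0],[0,[35,0,-1],0],[0,[40,0,-1],0],[0,[41,0,-1],0]]}}

```text
time: 4.25
eef_pos: [0.5039, 0.1578, 0.2147]
tool_rot: [-0.534, 0.463, -0.462, 0.536]
contact_force: [0.8, 7.6, -2.7]
gripper_width: -0.0002
```

```bash
python3 -c "
from h import *
status((-.131,-.012,.042))
b=viewer.get_image('top')[110:260,180:380]
cv2.imwrite('pics/d4t.png',cv2.resize(b,None,fx=4,fy=4,interpolation=2)[:,:800])"
```

```text
t 4.25 eef [0.5039 0.1578 0.2147] jig [-0.1344 -0.0117] tipz 0.04133811169601975 F [ 0.7618  7.585  -2.6881] w -0.0001630885483025781 qd 0.013980575955661606 q [-0.3708  0.5934  0.0334  1.9849 -0.0416  0.5615 -0.162 ]
yaw x err 0.03432033908063286 tooly [ 0.0012  0.0041 -1.    ]
(-0.131, -0.012, 0.042) tool mm [ 3.3613 -0.6753 -0.2625]
```

View pics/d4t.png

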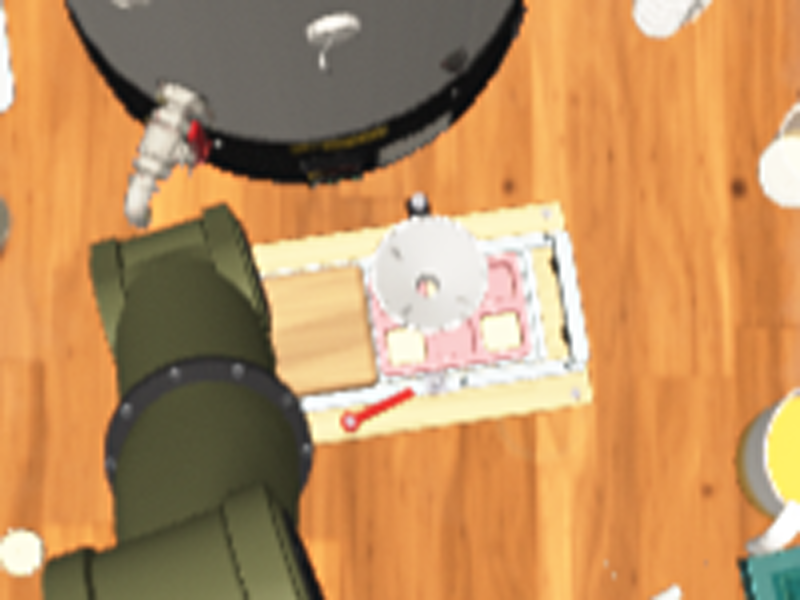

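Travel is about 59 mm. The pin, near (440,380), is past the catch tip at (412,392), and there is still a gap to the end stop. Retreating straight back.

Request:
{"op": "arm_command", "data": {"rows": [[0,[-6,0,0],0],[0,[-14,0,0],0],[0,[-24,0,0],0],[0,[-36,0,0],0],[0,[-50,0,0],0],[0,[-65,0,0],0],[0,[-80,0,0],0],[0,[-90,0,0],0]]}}

```text
time: 5.1
eef_pos: [0.4903, 0.2489, 0.2151]
tool_rot: [-0.534, 0.463, -0.461, 0.537]
contact_force: [0.2, -0.5, -0.2]
gripper_width: 0.0
```

Request:
{"op": "arm_command", "data": {"rows": [[0,[-10,0,0],0],[0,[-20,-10,0],0],[0,[-30,-40,0],0],[0,[-30,-75,0],0],[0,[-30,-110,0],0],[0,[-30,-145,0],0],[0,[-30,-170,0],0],[0,[-30,-170,0],0]]}}

```text
time: 5.9
eef_pos: [0.4864, 0.2781, 0.3898]
tool_rot: [-0.531, 0.462, -0.462, 0.539]
contact_force: [0.2, -0.0, 0.5]
gripper_width: -0.0
```

```bash
python3 -c "
from h import *
status()
b=viewer.get_image('top')[110:260,180:380]
cv2.imwrite('pics/d5t.png',cv2.resize(b,None,fx=4,fy=4,interpolation=2)[:,:800])
cv2.imwrite('pics/d5s.png',viewer.get_image('scene'))
cv2.imwrite('pics/d5f.png',viewer.get_image('top'))"
```

```text
t 5.9 eef [0.4864 0.2781 0.3898] jig [-0.2559 -0.0117] tipz 0.21644803511289068 F [ 0.181  -0.003   0.4573] w -4.691866461783147e-05 qd 0.06708127793045168 q [-0.6182  0.413   0.0828  1.705  -0.043   1.0145 -0.3729]
yaw x err 0.09957670078171102 tooly [ 0.0074  0.0083 -0.9999]
```

View pics/d5t.png

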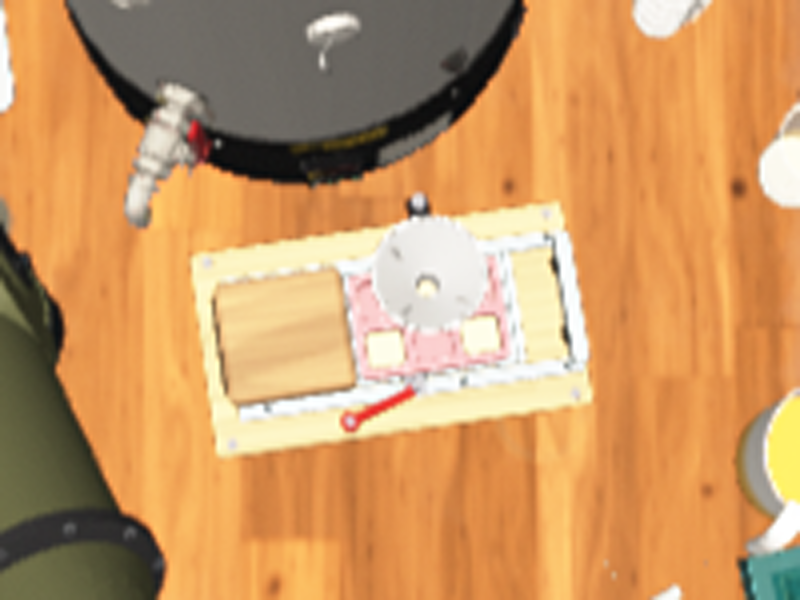

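View pics/d5s.png

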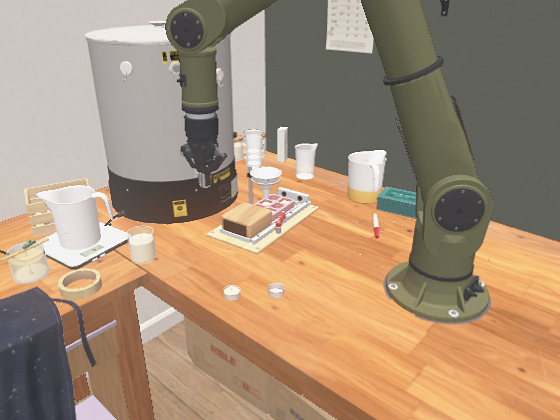

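```bash
python3 -c "
from h import *
p=np.array([(343,267),(356,388)])/4+[180,110]-.375
print((plane('top',p,.072)[:,:2]-o)@R)
print('spout/hole', (plane('top',np.array([(427,287)])/4+[180,110]-.375,.064)[:,:2]-o)@R)
a=cv2.imread('pics/top0.png').astype(int);b=cv2.imread('pics/d5f.png').astype(int)
d=(abs(a-b).max(2)>40);
for n,(u,v) in dict(jar=(170,162),tl=(185,248),cup=(207,268),beaker=(385,148),jug=(388,225)).items(): print(n,d[v-14:v+15,u-14:u+15].sum())
print(bot.observe()['time'])
"
```

```text
[[-0.0293  0.0486]
 [-0.0334 -0.0536]]
spout/hole [[0.0381 0.0228]]
jar 568
tl 841
cup 822
beaker 0
jug 0
6.05
```

```bash
python3 -c "
from h import *
a=cv2.imread('pics/scene0.png').astype(int);b=cv2.imread('pics/d5s.png').astype(int);d=abs(a-b).max(2)>40
print('tealights diff',d[275:305,215:295].sum())
print(bot.finish_job())"
```

```text
tealights diff 0
the job is handed in; nothing more can be done
None
```

I set the carriage at its middle pouring stop and handed the job in at about 6 s of the 32 s allowed. The job report gives no verdict.

**The push:** With closed fingertips I pushed the rubber pad slowly to about 59 mm of travel, past the 45 mm catch point and short of the 75 mm end stop. The highest push force I read was about 8 N. I then backed off straight and lifted clear.

**Checks that passed:**
- **Carriage position:** The last top view puts the block's edge about 41 mm out from rest, against a nominal 40 mm. The calibration is good to about 2 mm.
- **Catch:** The pin rests at the tip of the red catch, and the catch is back at its rest angle.
- **Robot:** It touches nothing. The wrist force is near zero and the fingertips are about 0.22 m above the worktop.
- **Loose things:** The beaker and jug areas of the top view are unchanged. The two tealights are unchanged in the scene view.

**Checks that failed or were weaker:**
- **Top-view comparison:** The arm hid the jar and tealights in the final top picture, so the comparison showed large differences there and could not be used.
- **Jar:** The gripper partly hid it in the first scene picture, so I had no before-and-after comparison. It stands upright in the last scene view, and no move came near it.

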